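Seal the culture chamber with its twist draw latch

ROBOT

A 6-joint arm with a two-finger parallel gripper is mounted at the origin on the work surface. World frame = base frame: x ahead of the robot, y to its left, z up, the work surface at z = 0. Lengths are in mm, angles in rad, forces in N, time in s.
With the tool pointing down it reaches from about 350 to 775 mm from the base axis. Payload 7.3 kg.
Tool frame: the origin (TCP) lies midway between the tips of the shut fingers; the grasp point (between the pads) lies bot.tcp_to_grasp behind it (bot.tcp_to_grasp is the distance from the TCP to the grasp point, in mm); z points along the fingers, y is the direction in which the jaws open and shut (so a half turn about z gives the same grasp; the last joint's range is limited). The gripper opens to 92 mm and grips with 3 to 60 N. Pads are 19 mm wide; open, the fingers measure 130 mm over their backs; the gripper's body (75 mm by 190 mm) begins 47 mm behind the grasp point.
Start: joints at [-1.298, 0.342, 1.524, -0, 1.275, -0.146], TCP at [213.523, -479.638, 226.741] pointing down, gripper open.
Joint ranges: [-2.53, 2.53], [-0.77, 2.02], [0.04, 2.7], [-1, 4.14], [0.28, 2.66], [-3.11, 3.11]. Speed limits (rad/s): [2.57, 2.57, 3.14, 3.14, 3.14, 3.14].

INTERFACE

Orientations are given as [roll, pitch, yaw] about the fixed x, y, z axes, in that order (R = Rz(yaw) Ry(pitch) Rx(roll)).
In Python, from plant import bot gives the robot as it stands.
- The arm moves only by the shell command python3 -m inch 'ROWS'. ROWS is JSON, one flat list of numbers, 7 for each row, row after row: the shift along the world's x, y, z in cm, then the turn, a rotation vector about the world's x, y, z in degrees, then the gripper command: -1 is shut, 1 is fully open, values between are in proportion. In form: [tx, ty, tz, ax, ay, az, fingers, tx, ty, tz, ax, ay, az, fingers, ...]. A call has exactly 5 rows; each row is the pose to reach, as a shift and turn from the pose measured when the call began; what a row does not reach only later rows make up. A row lasts 1/10 s, in which the tool goes at most 50 mm and 8.59 degrees, less where a joint would pass 70% of its speed; a pose out of reach is approached as far as the arm can. A call with a gripper value outside its range is refused whole. The fingers move at their own pace and stop on an object; the grip force is fixed at half the most. Time passes only in rows, so rows that repeat a pose let the fingers close, or fill a call up. It gives the time, the measured TCP pose, the force and the opening at its end, in the units of the state.
- bot.get_obs(): the state, without advancing time (a new reading comes with each control period).
- bot.capture(name): name is "side" or "top"; returns the picture (400x640x3 uint8, red, green, blue); there is no depth.
- bot.calibration(name): a dict with "fx", "fy", "cx", "cy" (pixels), "cam_to_world" (4x4, takes a point from camera to world coordinates). Camera axes: x right, y down, z forward; pixel columns grow to the right and rows downward; lengths in mm; the calibration is good to about 2 mm. A picture is of the moment at which its call begins. calibration takes no time and is no camera call.
- bot.close_job(): hands the job in, once; it reports no verdict.
The state is a dict: "time": time; "joint_positions": joint angles; "dq": joint speeds; "tau": joint torques, N m; "tool_pos": TCP position; "tcp_rot": TCP orientation; "contact_force": force on the tool from outside, world axes, zero at the start; "moment": the same for the moment, N m; "grip_width": finger opening in mm.
Only numpy, scipy, OpenCV 4.12 (cv2) and the standard library are available. Lean on these libraries where they do the work, as an engineer would, in place of code of your own. Each camera call takes 0.05 s, during which the arm holds its last target.

TASK

Seal the culture chamber: push its sliding door up against the rubber gasket, fold the raised latch claw down so that it hooks over the front of the keeper on the door's top edge, then turn the black wing knob clockwise (seen from above) until it clicks past its detent and stays there. The claw must be left hooked and the gasket squeezed fully home, with the glassware around it left standing where it is.

Things in the scene. Friction and masses are not known exactly. Their poses are not given: they have to be found in the camera images.
- chamber: Fixed white culture chamber, body 170 long x 150 wide x 100 mm high (chamber x = -32 to +138). Origin on the bench under the claw's pivot (with the knob at 0). x points from the door into the chamber (closing way), y left, z up. Along y = 0 on its roof: claw (pivot x = 0), wing knob (axis x = +48). Base plate and two rods under the door reach x = -110 and stay below z = 28; the front is else free.
- door (a joint): Gap of the sliding door in m: 0 = gasket fully squeezed, grows as it slides out to chamber -x; starts 0.024 to 0.040. Stays where left (1.5 N friction). It meets the gasket at 0.005, which then resists with 1 N per mm and pushes it back to 0.0035 to 0.005 when released: only the drawn claw holds it at 0.
- door_top (a point): Middle of the top edge of the door's front face, z = 116 mm, at chamber x = -44 mm minus the gap. The door is an upright aluminium plate, 12 mm thick, 150 wide. Axes as the chamber's.
- keeper (a point): Middle of the upper front edge of the keeper: a steel bar 8 mm above the door's top edge (its top at z = 124), 34 mm wide, 12 thick, flush with the door's front. Axes as the chamber's.
- claw (a joint): Angle of the steel claw in rad: 0 = level, fully down (a stop); grows as its hook end rises; starts 0.45 to 0.8. A stiff hinge (0.05 N m) keeps it where left. With the knob near 0 the level hook's inner face is at chamber x = -55 mm: it drops in front of the keeper only if the door's gap is below about 8 mm, else it lands on the keeper.
- claw_pivot (a point): Pivot of the claw, z = 120 mm. The claw's arm, 18 mm wide, reaches from here to chamber -x; when level its upper face is at z = 131. The knob draws the pivot up to 11 mm to chamber +x.
- hook (a point): Lower edge of the inner face of the hook at the claw's end, mid-width. The hook is 55 to 63 mm from the pivot and points down to 8 mm below the pivot line. Axes turn with the claw (level: as the chamber's).
- knob (a joint): Angle of the wing knob in rad, grows clockwise seen from above; starts 0 to 0.3, stop at 2.3. Turning it draws the claw and door home in proportion. It turns easily to about 1.6 rad, where the detent resists with about 0.3 N m; let go before 1.9 rad it is pushed back; past 2.1 it snaps by itself to 2.3 (the click) and stays.
- knob_top (a point): Top centre of the black wing knob on its upright axis, z = 162 mm. Two opposite wings, 10 mm thick, reach 38 mm from the axis and span z = 134 to 162; hub radius 11 mm. Own x lies along the wings; at knob 0 it is chamber x. Nothing beside the wings is higher than z = 132, except the raised claw.
- wash_bottle: Loose white plastic bottle, 60 diameter x 145 mm, beside the chamber; leave it standing. Origin at its underside.
- jar: Loose open glass jar, 72 diameter x 100 mm, beside the chamber; leave it standing. Origin at its underside.
- dishes: Loose stack of three culture dishes, 94 diameter x 48 mm, beside the chamber; leave it. Origin at its underside.
Things that resemble listed ones, but are neither listed nor needed, are in the scene too. Of the things that look like the wash_bottle, the middle-sized one is meant.

How it is judged:
By the outcome, as a careful person would: the job done as asked, in the order asked, and still so for the second after the job is handed in, with the robot touching nothing.
It also fails if it takes over 61 s, if anything falls off the work surface, if the arm or the gripper's body presses on something with over 40 N, if the wrist force passes 120 N, or if a joint passes its speed limit or range.

## Working session

There is one attempt and no reset: what is moved stays moved. The work goes in short steps, Python scripts to look and compute and a shell command to move; the robot and the scene stay as the last step left them, time stands still between calls to the robot, and variables do not carry over. Pictures are saved under pics/ and viewed, and the job is handed in when it is done.

```bash
ls; mkdir -p pics; python3 - <<'E'
from plant import bot
import cv2
for n in("side","top"):
    cv2.imwrite(f"pics/{n}0.png",bot.capture(n)[:,:,::-1]); print(n,bot.calibration(n))
print(bot.get_obs(),bot.tcp_to_grasp)
E
```

```text
pics
side {'fx': 419.0152847670696, 'fy': 419.0152847670696, 'cx': 328.2221822749273, 'cy': 196.66188478703302, 'cam_to_world': array([[-6.63609062e-01, -5.20081214e-01,  5.37716044e-01,
         2.23506509e+02],
       [-7.48054926e-01,  4.67172324e-01, -4.71342600e-01,
         4.26917423e+02],
       [-6.06962237e-03, -7.15028356e-01, -6.99069102e-01,
         6.81207105e+02],
       [ 0.00000000e+00,  0.00000000e+00,  0.00000000e+00,
         1.00000000e+00]])}
top {'fx': 439.6363339477951, 'fy': 439.6363339477951, 'cx': 308.9955036540128, 'cy': 195.82029932154165, 'cam_to_world': array([[-1.70437903e-02, -9.96157560e-01,  8.59047441e-02,
         5.89571450e+02],
       [-9.99628354e-01,  1.88051518e-02,  1.97362557e-02,
         2.86225268e+01],
       [-2.12758720e-02, -8.55364374e-02, -9.96107853e-01,
         1.00643886e+03],
       [ 0.00000000e+00,  0.00000000e+00,  0.00000000e+00,
         1.00000000e+00]])}
{'time': 0.1, 'joint_positions': array([-1.29800830e+00,  3.42650384e-01,  1.52490182e+00, -2.04994936e-05,
        1.27540792e+00, -1.45982941e-01]), 'dq': array([ 0.00031354, -0.00198765, -0.00267553, -0.00035512,  0.00106796,
       -0.00041255]), 'tau': array([ 2.10190083e-03, -4.32003665e+01, -2.44694388e+01,  7.19562708e-02,
        5.26588317e-02, -5.67088205e-05]), 'tool_pos': array([ 213.41027614, -479.27618246,  226.12271061]), 'tcp_rot': array([-3.14023688e+00, -1.79524186e-04,  4.18776823e-01]), 'contact_force': array([-0.11433905, -0.41385889, -1.12772729]), 'moment': array([-0.04779145,  0.00601755, -0.02432905]), 'grip_width': 91.90226278789108} 18.8
```

View pics/side0.png

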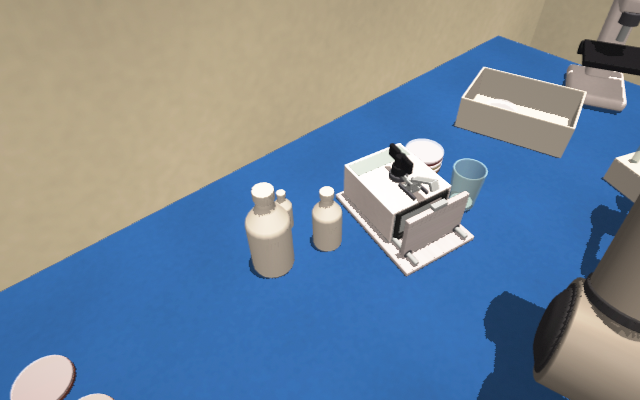

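View pics/top0.png

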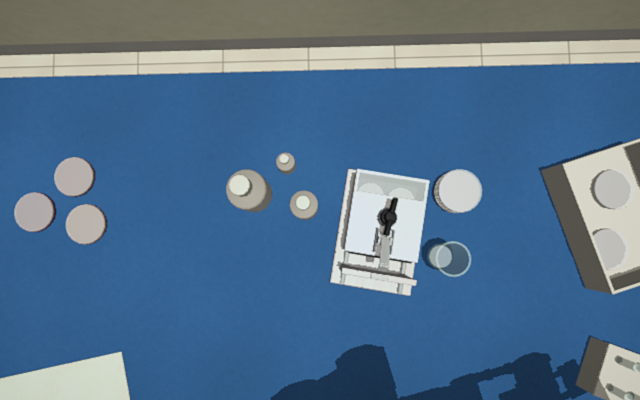

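The side view shows the chamber at about (400,200), with the door open and the claw raised. The top view shows the knob at about (388,217) and the door at about (375,275). I'll zoom in on both.

```bash
cat > h.py <<'E'
import numpy as np,cv2
from plant import bot
def ray(n,u,v):
    c=bot.calibration(n);T=c["cam_to_world"]
    d=T[:3,:3]@np.array([(u-c["cx"])/c["fx"],(v-c["cy"])/c["fy"],1.]);return T[:3,3],d
def onz(n,u,v,z):
    o,d=ray(n,u,v);return o+d*(z-o[2])/d[2]
def tri(a,b):
    o1,d1=ray("top",*a);o2,d2=ray("side",*b);d1/=np.linalg.norm(d1);d2/=np.linalg.norm(d2)
    s=np.linalg.lstsq(np.c_[d1,-d2],o2-o1,rcond=None)[0];p,q=o1+s[0]*d1,o2+s[1]*d2
    return (p+q)/2,np.linalg.norm(p-q)
def proj(n,p):
    c=bot.calibration(n);T=np.linalg.inv(c["cam_to_world"]);q=T[:3,:3]@np.array(p,float)+T[:3,3]
    return c["fx"]*q[0]/q[2]+c["cx"],c["fy"]*q[1]/q[2]+c["cy"]
def crop(n,src,u0,v0,w,h,k,out):
    im=cv2.imread(src)[v0:v0+h,u0:u0+w];im=cv2.resize(im,None,fx=k,fy=k,interpolation=cv2.INTER_CUBIC)
    for i in range(0,w,10):cv2.putText(im,str(u0+i),(i*k,8),0,.3,(0,0,255),1);cv2.line(im,(i*k,0),(i*k,4),(0,0,255),1)
    for i in range(0,h,10):cv2.putText(im,str(v0+i),(0,i*k+4),0,.3,(0,0,255),1)
    cv2.imwrite(out,im)
E
python3 -c "
from h import *
crop('top','pics/top0.png',325,160,110,140,4,'pics/t1.png');crop('side','pics/side0.png',330,135,150,135,4,'pics/s1.png')"
```

```text
(no output)
```

View pics/t1.png

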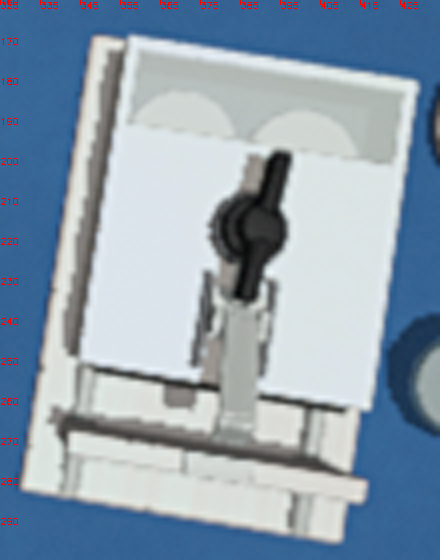

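View pics/s1.png

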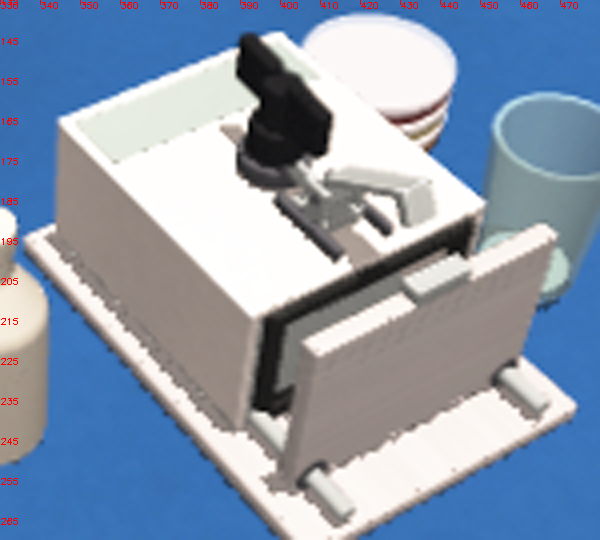

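```bash
python3 -c "
from h import *
np.set_printoptions(precision=1,suppress=True)
t=lambda X,Y,z:onz('top',325+X/4,160+Y/4,z)
s=lambda X,Y,z:onz('side',330+X/4,135+Y/4,z)
bl,br,fl,fr=t(130,37,100),t(418,82,100),t(83,362,100),t(368,410,100)
print('roof',bl,br,fl,fr)
for a,b in((bl,br),(fl,fr),(bl,fl),(br,fr)):
  d=a-b;print(np.linalg.norm(d),np.degrees(np.arctan2(d[1],d[0])))
# side roof corners
print('side roof fl,fr,bl',s(250,318,100),s(485,205,100),s(62,120,100))
k1,k2=t(282,152,162),t(245,300,162);print('knob',k1,k2,(k1+k2)/2,np.linalg.norm(k1-k2),np.degrees(np.arctan2(*(k1-k2)[1::-1])))
print('door top front L,R',t(70,458,116),t(365,500,116),'side',s(303,350,116),s(553,232,116))
print('keeper fr L,R',t(185,468,124),t(252,478,124),'side',s(412,295,124),s(468,264,124))
"
```

```text
roof [721.2 -55.  100. ] [ 694.8 -202.7  100. ] [554.1 -26.6 100. ] [ 527.6 -170.7  100. ]
149.98036577587897 79.85777723947946
146.4326777707075 79.54774129164134
169.44279853220254 -9.648886496413978
170.24172305066654 -10.845940664877453
side roof fl,fr,bl [552.7 -23.6 100. ] [ 526.2 -170.9  100. ] [718.6 -57.2 100. ]
knob [ 655.1 -120.6  162. ] [ 584.7 -100.7  162. ] [ 619.9 -110.6  162. ] 73.18200352345015 -15.82393960383334
door top front L,R [507.2 -18.  116. ] [ 484.4 -164.   116. ] side [514.3 -14.2 116. ] [ 484.2 -163.2  116. ]
keeper fr L,R [502.2 -74.3 124. ] [ 496.9 -107.1  124. ] side [499.1 -71.3 124. ] [ 494.3 -107.   124. ]
```

Fit from the roof edges: chamber origin is about (572,-104) and its x axis is at about -10.2°. The gap is about 31 mm and the knob about 0.1 rad. I'll approach the door from the front with the fingers shut and tilted, so the gripper body stays clear of the raised claw.

```bash
python3 -m inch '[3,5,0,0,0,8.5,-1, 6,10,0,0,0,17,-1, 9,14,0,0,0,25,-1, 12,19,0,0,0,34,-1, 12,19,0,0,0,40,-1]'
python3 -m inch '[3,5,0,0,0,8.5,-1, 6,10,0,0,0,17,-1, 9,14,0,0,0,25,-1, 12,19,0,0,0,34,-1, 12,19,0,0,0,40,-1]'
python3 -m inch '[0,0,0,0,0,8.5,-1, 0,0,0,0,0,17,-1, 0,0,0,0,0,25,-1, 0,0,0,0,0,34,-1, 0,0,0,0,0,40,-1]'
```

```text
time: 0.6
tool_pos: [334.4, -286.0, 226.0]
tcp_rot: [-3.14, -0.001, 1.125]
contact_force: [-0.4, -0.1, -0.1]
grip_width: 55.8
time: 1.1
tool_pos: [455.4, -92.9, 225.7]
tcp_rot: [-3.14, -0.002, 1.831]
contact_force: [0.5, -1.2, 0.6]
grip_width: 16.9
time: 1.6
tool_pos: [455.2, -92.7, 225.4]
tcp_rot: [-3.139, -0.003, 2.535]
contact_force: [-0.7, 0.7, -0.8]
grip_width: 0.6
```

```bash
python3 -m inch '[0.4,0.4,0,0,0,8.2,-1, 0.8,0.8,0,0,0,16.4,-1, 0.8,0.8,0,0,0,24.6,-1, 0.8,0.8,0,0,0,24.6,-1, 0.8,0.8,0,0,0,24.6,-1]'
python3 -m inch '[0,0,0,-1.5,-8.3,0,-1, 0,0,0,-3,-16.6,0,-1, 0,0,0,-4.5,-24.8,0,-1, 0,0,0,-6,-33,0,-1, 0,0,0,-7.5,-41.5,0,-1]'
python3 - <<'E'
from h import *
import cv2
o=bot.get_obs();print(o['tool_pos'],o['tcp_rot'],o['joint_positions'])
cv2.imwrite("pics/s2.png",bot.capture("side")[:,:,::-1])
from scipy.spatial.transform import Rotation as R
print(R.from_euler('xyz',o['tcp_rot']).as_matrix())
E
```

```text
time: 2.1
tool_pos: [463.0, -84.7, 225.2]
tcp_rot: [-3.139, -0.004, 2.96]
contact_force: [-1.1, -0.5, 0.4]
grip_width: 0.6
time: 2.6
tool_pos: [464.2, -78.4, 224.7]
tcp_rot: [3.122, 0.661, 2.96]
contact_force: [1.5, 1.8, -0.3]
grip_width: 0.5
[464.16032236 -78.39642073 224.72807449] [3.12216231 0.66073502 2.95989493] [-0.46054353 -0.04399347  2.21505131  0.5285091   0.3811306  -2.29058066]
[[-0.7765442   0.16893819  0.60699176]
 [ 0.14266982  0.98550727 -0.09176466]
 [-0.61369734  0.01534009 -0.78939233]]
```

View pics/s2.png

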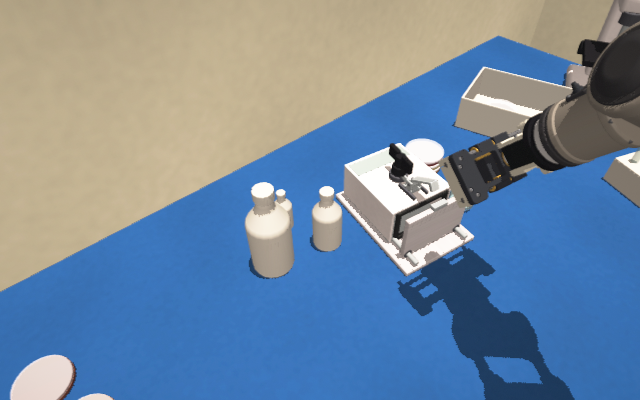

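The tilt leaves q5 close to its limit. I'll measure the claw height, to see how much tilt is really needed.

```bash
python3 -c "
from h import *
crop('side','pics/side0.png',392,165,60,50,12,'pics/s3.png')
crop('top','pics/top0.png',365,210,50,65,9,'pics/t3.png')"
```

```text
(no output)
```

View pics/s3.png

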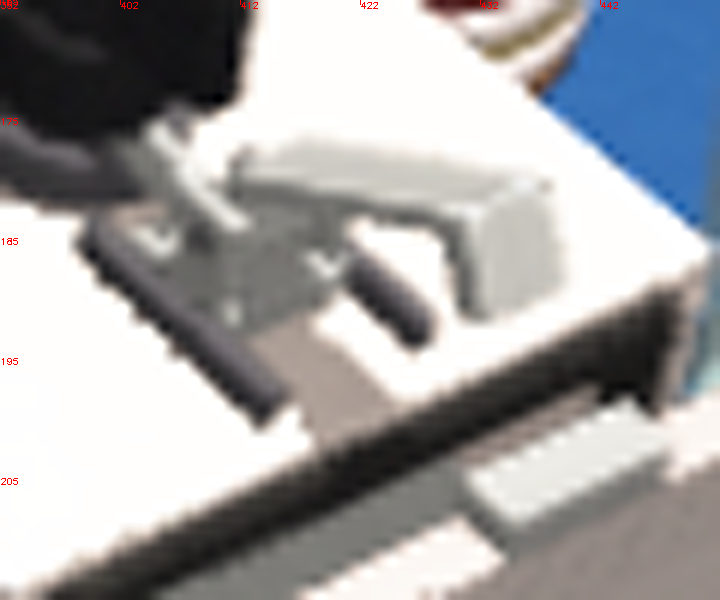

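View pics/t3.png

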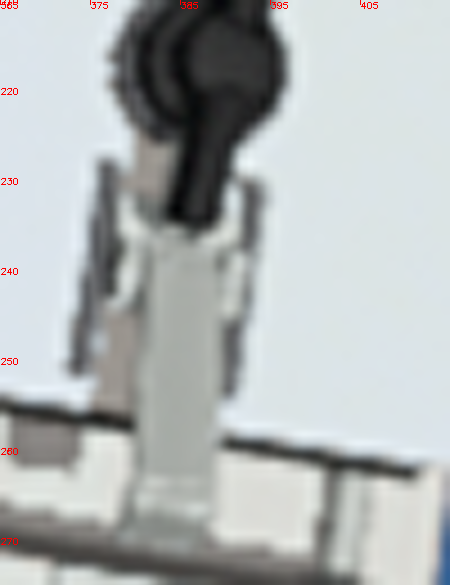

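```bash
python3 -c "
from h import *
a=np.radians(-10.2);ex=np.array([np.cos(a),np.sin(a),0]);ey=np.array([-ex[1],ex[0],0]);O=np.array([572,-104,0.])
ch=lambda p:(np.dot(p-O,ex),np.dot(p-O,ey),p[2])
def ony(n,u,v,y):
  o,d=ray(n,u,v);return ch(o+d*(y-np.dot(o-O,ey))/np.dot(d,ey))
print(tri((384.6,263.5),(434.7,181.5)),ch(tri((384.6,263.5),(434.7,181.5))[0]))
print('tip',ch(tri((383.6,270),(436,190))[0]))
print(ony('side',432,182.5,9),ony('side',437.4,180.4,-9),ony('side',432.8,191.5,9),ony('side',439,188.7,-9))
"
```

```text
(array([527.83409387, -98.74806389, 155.91191833]), np.float64(6.594163753731466)) (np.float64(-44.39792857922535), np.float64(-2.652175566854597), np.float64(155.91191832558457))
tip (np.float64(-55.6741944078819), np.float64(-2.465728736097914), np.float64(143.2423045374547))
(np.float64(-52.835102710317884), np.float64(9.000000000000137), np.float64(165.45190538925988)) (np.float64(-48.90072366598862), np.float64(-8.999999999999977), np.float64(159.00416560908354)) (np.float64(-59.336277088992404), np.float64(9.000000000000012), np.float64(148.0937217058481)) (np.float64(-57.05872468689372), np.float64(-8.999999999999927), np.float64(144.42726601056586))
```

The hook's top is at about z=160, with the claw at about 0.5 rad. A tilt of about 22° with the TCP at z=100 clears it.

```bash
python3 -m inch '[0,0,0,1.4,7.8,0,-1, 0.5,-0.4,-3,2.8,15.7,0,-1, 0.9,-0.8,-7,2.8,15.7,0,-1, 0.9,-0.8,-11,2.8,15.7,0,-1, 0.9,-0.8,-12.5,2.8,15.7,0,-1]'
python3 - <<'E'
from h import *
o=bot.get_obs();print(o['tool_pos'],o['tcp_rot'],o['joint_positions'],o['contact_force'])
for n in("side","top"): cv2.imwrite(f"pics/{n}4.png",bot.capture(n)[:,:,::-1])
crop('side','pics/side4.png',360,120,150,150,4,'pics/s4.png')
E
```

```text
time: 3.15
tool_pos: [471.5, -84.7, 95.4]
tcp_rot: [3.118, 0.376, 2.958]
contact_force: [-0.4, -0.4, -1.1]
grip_width: 0.4
[471.51337704 -84.73508459  95.38314545] [3.11847634 0.37629842 2.95818104] [-0.40881218  0.28305445  2.14685716  0.29856731  0.36369477 -2.06143035] [-0.38693044 -0.43610688 -1.08322352]
```

View pics/s4.png

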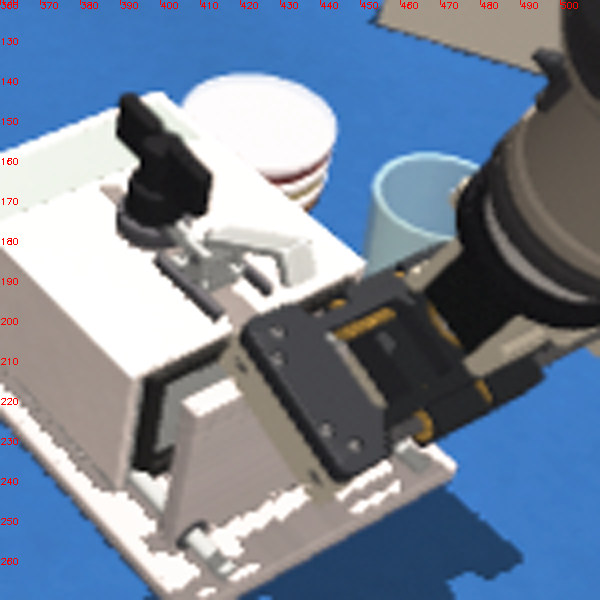

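The gripper is in front of the door and clear of the claw (hook at about (432,190) in full-image pixels). Now the push along chamber +x.

```bash
python3 -m inch '[0.4,-0.07,0.5,0,0,0,-1, 0.8,-0.15,0.5,0,0,0,-1, 1.2,-0.22,0.5,0,0,0,-1, 1.6,-0.29,0.5,0,0,0,-1, 2.0,-0.36,0.5,0,0,0,-1]'
python3 -m inch '[0.4,-0.07,0,0,0,0,-1, 0.8,-0.15,0,0,0,0,-1, 1.2,-0.22,0,0,0,0,-1, 1.6,-0.29,0,0,0,0,-1, 2.0,-0.36,0,0,0,0,-1]'
```

```text
time: 3.75
tool_pos: [492.1, -88.4, 101.9]
tcp_rot: [3.118, 0.377, 2.959]
contact_force: [-2.0, 0.2, 1.5]
grip_width: 0.3
time: 4.25
tool_pos: [512.4, -92.0, 101.8]
tcp_rot: [3.118, 0.377, 2.959]
contact_force: [-1.1, 0.1, 0.6]
grip_width: 0.6
```

```bash
python3 -m inch '[0.2,-0.04,0,0,0,0,-1, 0.4,-0.07,0,0,0,0,-1, 0.5,-0.09,0,0,0,0,-1, 0.6,-0.11,0,0,0,0,-1, 0.6,-0.11,0,0,0,0,-1]'
python3 - <<'E'
from h import *
print(bot.get_obs()['contact_force'],bot.get_obs()['tool_pos'])
cv2.imwrite(f"pics/side5.png",bot.capture("side")[:,:,::-1])
crop('side','pics/side5.png',360,120,150,150,4,'pics/s5.png')
E
```

```text
time: 4.75
tool_pos: [518.2, -93.0, 101.7]
tcp_rot: [3.118, 0.377, 2.959]
contact_force: [-4.7, -0.4, 2.1]
grip_width: -0.1
[-4.71242    -0.41407357  2.13259399] [518.16163276 -93.0157843  101.74022409]
```

View pics/s5.png

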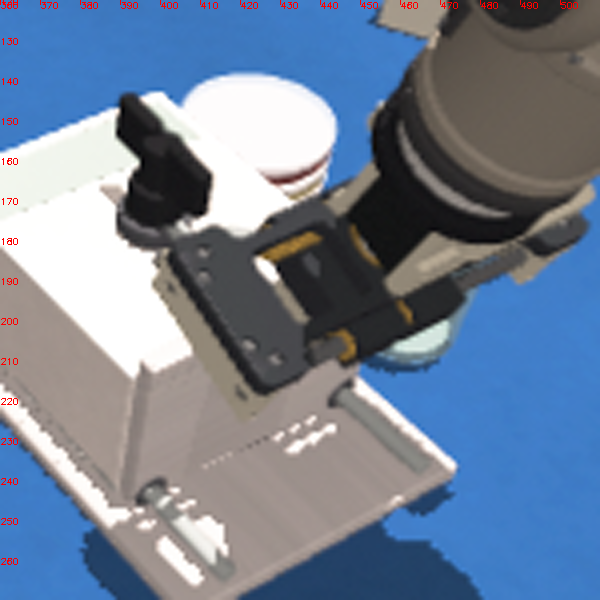

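The door is against the gasket and resists with 4.7 N. Now retreat and rise.

```bash
python3 -m inch '[-1,0.18,0,0,0,0,-1, -2.5,0.44,0,0,0,0,-1, -4,0.7,0,0,0,0,-1, -4,0.7,4,0,0,0,-1, -4,0.7,8,0,0,0,-1]'
python3 -m inch '[0,0,2,0,0,0,-1, 0,0,2,1.4,7.8,0,-1, 0,0,2,2.8,15.7,0,-1, 0,0,2,3.8,21.2,0,-1, 0,0,2,3.8,21.2,0,-1]'
python3 - <<'E'
from h import *
o=bot.get_obs();print(o['tool_pos'],o['tcp_rot'],o['joint_positions'],o['contact_force'])
for n in("side","top"): cv2.imwrite(f"pics/{n}6.png",bot.capture(n)[:,:,::-1])
crop('side','pics/side6.png',360,120,150,150,4,'pics/s6.png')
crop('top','pics/top6.png',325,160,110,140,4,'pics/t6.png')
E
```

```text
time: 5.3
tool_pos: [476.7, -85.7, 181.8]
tcp_rot: [3.118, 0.374, 2.958]
contact_force: [1.7, -0.9, -0.1]
grip_width: 0.7
time: 5.8
tool_pos: [478.5, -86.1, 201.5]
tcp_rot: [3.12, -0.001, 2.959]
contact_force: [0.1, 0.2, -0.5]
grip_width: 0.6
[478.53131165 -86.08733826 201.53022945] [ 3.11998343e+00 -1.34594371e-03  2.95883788e+00] [-0.34976396  0.29542461  1.66629044  0.02275878  1.18488786 -1.74641054] [ 0.09817437  0.22284528 -0.48194272]
```

View pics/s6.png

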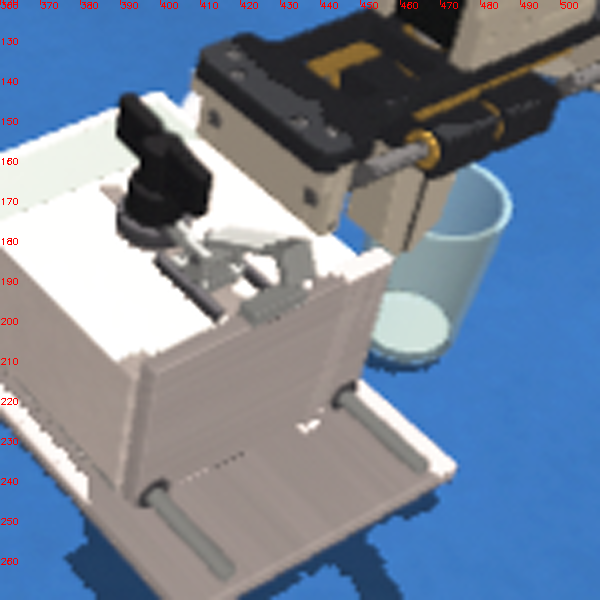

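View pics/t6.png

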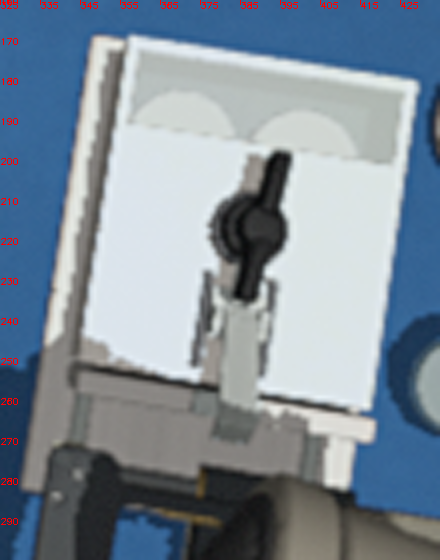

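The door is shut onto the gasket, and the claw is still raised. Next I go over the claw and press it down.

```bash
python3 -m inch '[2.5,-0.5,0,0,0,0,-1, 4.9,-1,0,0,0,0,-1, 4.9,-1,-2,0,0,0,-1, 4.9,-1,-4,0,0,0,-1, 4.9,-1,-4,0,0,0,-1]'
python3 -m inch '[0,0,-0.6,0,0,0,-1, 0,0,-1.2,0,0,0,-1, 0,0,-1.8,0,0,0,-1, 0,0,-2.2,0,0,0,-1, 0,0,-2.2,0,0,0,-1]'
```

```text
time: 6.4
tool_pos: [523.1, -94.6, 158.9]
tcp_rot: [3.118, -0.005, 2.959]
contact_force: [-0.7, -0.8, 0.7]
grip_width: 0.2
time: 6.9
tool_pos: [523.0, -94.6, 136.4]
tcp_rot: [3.118, -0.005, 2.959]
contact_force: [-0.3, -0.4, -0.0]
grip_width: 0.4
```

```bash
python3 -m inch '[0.2,0,-0.2,0,0,0,-1, 0.2,0,-0.4,0,0,0,-1, 0.2,0,-0.5,0,0,0,-1, 0.2,0,-0.6,0,0,0,-1, 0.2,0,-0.6,0,0,0,-1]'
```

```text
time: 7.4
tool_pos: [525.2, -94.6, 131.1]
tcp_rot: [3.118, -0.004, 2.959]
contact_force: [-2.0, 0.3, 4.5]
grip_width: 0.5
```

```bash
python3 -m inch '[0,0,-0.1,0,0,0,-1, 0,0,-0.2,0,0,0,-1, 0,0,-0.2,0,0,0,-1, 0,0,-0.2,0,0,0,-1, 0,0,-0.2,0,0,0,-1]'
python3 -m inch '[0,0,2,0,0,0,-1, 0,0,5,0,0,0,-1, -3,0.5,8,0,0,0,-1, -7.5,1.3,8,0,0,0,-1, -7.5,1.3,8,0,0,0,-1]'
python3 - <<'E'
from h import *
for n in("side","top"): cv2.imwrite(f"pics/{n}7.png",bot.capture(n)[:,:,::-1])
crop('side','pics/side7.png',380,150,80,80,8,'pics/s7.png')
crop('top','pics/top7.png',340,190,90,100,6,'pics/t7.png')
E
```

```text
time: 7.9
tool_pos: [525.7, -94.7, 130.8]
tcp_rot: [3.119, -0.002, 2.959]
contact_force: [-3.3, 0.8, 11.6]
grip_width: 0.2
time: 8.4
tool_pos: [445.3, -79.9, 210.4]
tcp_rot: [3.118, -0.007, 2.959]
contact_force: [-0.8, 0.1, -0.6]
grip_width: 0.4
```

View pics/s7.png

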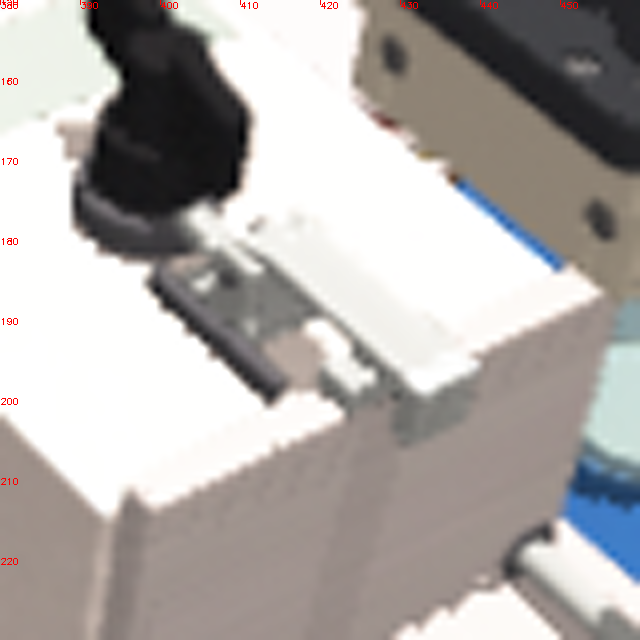

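View pics/t7.png

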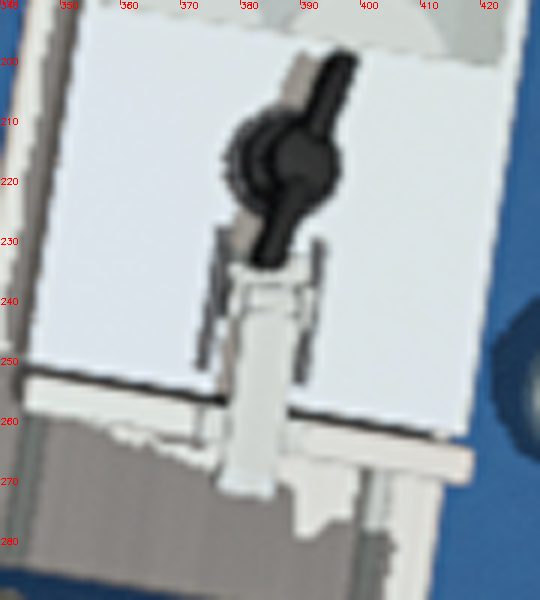

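The claw is level (pressed to z=130.8), with its hook over the keeper front at about (431,203) in the side view. Now to the knob, with the fingers about 44 mm apart used as two pegs, one pushing each wing.

```bash
python3 -m inch '[4.4,-0.8,0,0,0,0,-0.04, 8.8,-1.6,0,0,0,0,-0.04, 13.2,-2.4,0,0,0,0,-0.04, 17.5,-3.2,0,0,0,0,-0.04, 17.5,-3.2,0,0,0,0,-0.04]'
```

```text
time: 9.0
tool_pos: [630.2, -114.8, 208.0]
tcp_rot: [3.119, -0.0, 2.959]
contact_force: [0.0, -0.1, -1.1]
grip_width: 36.0
```

```bash
python3 -m inch '[0,0,-1,0,0,0,-0.04, 0,0,-2,0,0,0,-0.04, 0,0,-3,0,0,0,-0.04, 0,0,-3.5,0,0,0,-0.04, 0,0,-3.5,0,0,0,-0.04]'
```

```text
time: 9.5
tool_pos: [629.3, -114.6, 172.3]
tcp_rot: [3.119, -0.002, 2.959]
contact_force: [0.2, 0.3, -0.5]
grip_width: 44.1
```

```bash
python3 -m inch '[-0.5,0.2,0,0,0,0,-0.04, -1.0,0.3,0,0,0,0,-0.04, -1.0,0.3,0,0,0,0,-0.04, -1.0,0.3,0,0,0,0,-0.04, -1.0,0.3,0,0,0,0,-0.04]'
python3 - <<'E'
from h import *
o=bot.get_obs();print(o['tool_pos'],o['grip_width'])
for n in("side","top"): cv2.imwrite(f"pics/{n}8.png",bot.capture(n)[:,:,::-1])
crop('side','pics/side8.png',340,80,130,130,5,'pics/s8.png')
E
```

```text
time: 10.0
tool_pos: [619.5, -111.6, 172.7]
tcp_rot: [3.119, -0.001, 2.959]
contact_force: [0.6, -0.3, -0.1]
grip_width: 43.8
[ 619.49252383 -111.62397609  172.67421029] 43.84924125643265
```

View pics/s8.png

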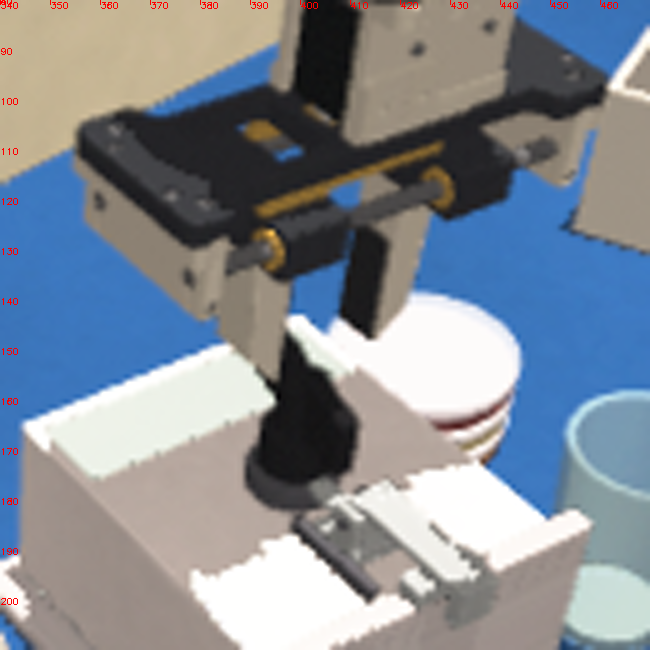

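The fingers straddle the knob, one on each side and centred. I'll descend.

```bash
python3 -m inch '[0,0,-0.7,0,0,0,-0.04, 0,0,-1.4,0,0,0,-0.04, 0,0,-2.1,0,0,0,-0.04, 0,0,-2.9,0,0,0,-0.04, 0,0,-3.1,0,0,0,-0.04]'
python3 -m inch '[0,0,0,0,0,-7,-0.04, 0,0,0,0,0,-14,-0.04, 0,0,0,0,0,-21,-0.04, 0,0,0,0,0,-28,-0.04, 0,0,0,0,0,-35,-0.04]'
```

```text
time: 10.6
tool_pos: [618.8, -111.4, 139.8]
tcp_rot: [3.118, -0.004, 2.959]
contact_force: [-0.5, 0.0, 0.1]
grip_width: 43.6
time: 11.1
tool_pos: [618.8, -111.5, 139.7]
tcp_rot: [3.118, -0.004, 2.343]
contact_force: [0.8, 0.4, 0.3]
grip_width: 44.6
```

```bash
python3 -m inch '[0,0,0,0,0,-8,-0.04, 0,0,0,0,0,-16,-0.04, 0,0,0,0,0,-24,-0.04, 0,0,0,0,0,-32,-0.04, 0,0,0,0,0,-40,-0.04]'
python3 -m inch '[0,0,0,0,0,-8,-0.04, 0,0,0,0,0,-16,-0.04, 0,0,0,0,0,-24,-0.04, 0,0,0,0,0,-32,-0.04, 0,0,0,0,0,-40,-0.04]'
python3 - <<'E'
from h import *
print(bot.get_obs()['moment'])
cv2.imwrite(f"pics/side9.png",bot.capture("side")[:,:,::-1])
crop('side','pics/side9.png',340,80,130,130,5,'pics/s9.png')
E
```

```text
time: 11.6
tool_pos: [619.0, -111.8, 139.7]
tcp_rot: [3.118, -0.003, 1.639]
contact_force: [0.8, -1.0, -0.4]
grip_width: 44.0
time: 12.1
tool_pos: [619.2, -112.0, 139.7]
tcp_rot: [3.117, -0.003, 0.935]
contact_force: [1.5, -0.4, -1.0]
grip_width: 44.3
[-0.083052   -0.19773032  0.00711907]
```

View pics/s9.png

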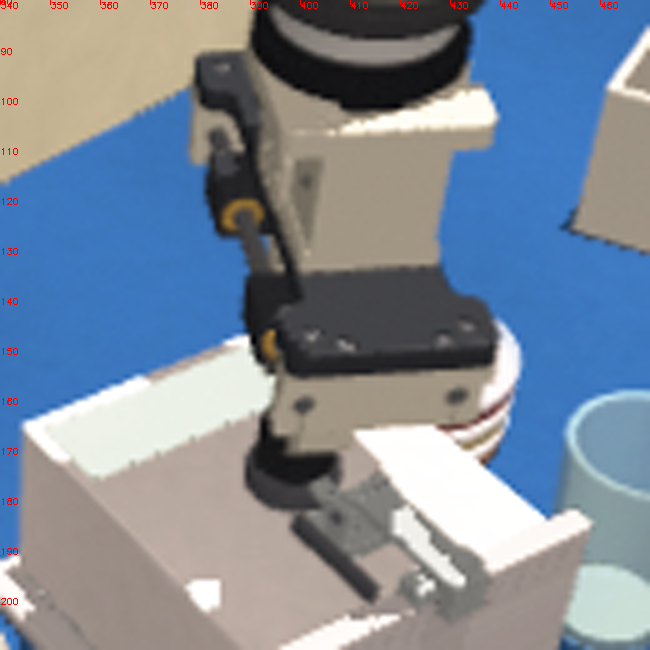

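```bash
python3 -m inch '[0,0,0,0,0,-8,-0.04, 0,0,0,0,0,-16,-0.04, 0,0,0,0,0,-24,-0.04, 0,0,0,0,0,-32,-0.04, 0,0,0,0,0,-40,-0.04]'
python3 -c "
from plant import bot;print(bot.get_obs()['moment'])"
python3 -m inch '[0,0,0,0,0,-4,-0.04, 0,0,0,0,0,-8,-0.04, 0,0,0,0,0,-12,-0.04, 0,0,0,0,0,-15,-0.04, 0,0,0,0,0,-15,-0.04]'
python3 -c "
from plant import bot;print(bot.get_obs()['moment'])"
```

```text
time: 12.65
tool_pos: [620.0, -111.9, 139.8]
tcp_rot: [3.117, -0.005, 0.228]
contact_force: [3.9, 0.3, -1.8]
grip_width: 43.8
[-0.10014839 -0.55890753  0.37378655]
time: 13.15
tool_pos: [620.0, -111.9, 139.7]
tcp_rot: [3.117, -0.005, -0.032]
contact_force: [0.2, -0.3, -0.9]
grip_width: 43.9
[ 0.0463734   0.06265593 -0.00763323]
```

The moment rose to 0.37 N m and then dropped to zero, so the knob clicked. Rise clear and look.

```bash
python3 -m inch '[0,0,1.5,0,0,0,-0.04, 0,0,4,0,0,0,-0.04, 0,0,8,0,0,0,-0.04, 0,0,9,0,0,0,-0.04, 0,0,9,0,0,0,-0.04]'
python3 -m inch '[-4,0,0,0,0,0,-0.04, -9,0,0,0,0,0,-0.04, -13,0,0,0,0,0,-0.04, -17,0,2,0,0,0,-0.04, -20,0,4,0,0,0,-0.04]'
python3 - <<'E'
from h import *
for n in("side","top"): cv2.imwrite(f"pics/{n}10.png",bot.capture(n)[:,:,::-1])
crop('side','pics/side10.png',380,140,90,80,8,'pics/s10.png')
crop('top','pics/top10.png',325,160,110,140,4,'pics/t10.png')
E
```

```text
time: 13.65
tool_pos: [620.9, -112.1, 231.8]
tcp_rot: [3.116, -0.009, -0.03]
contact_force: [-0.2, -0.2, -0.7]
grip_width: 43.8
time: 14.15
tool_pos: [417.6, -111.3, 270.0]
tcp_rot: [3.118, -0.004, -0.028]
contact_force: [0.0, -0.3, -0.0]
grip_width: 44.2
```

View pics/s10.png

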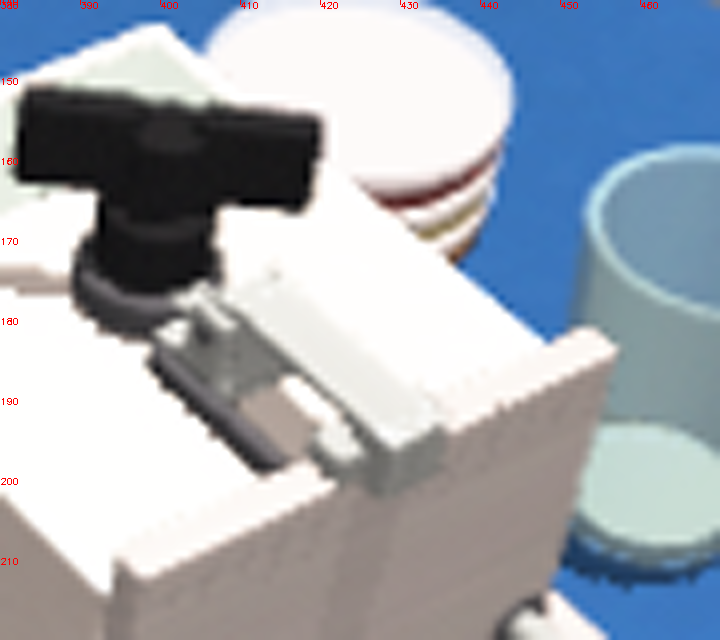

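View pics/t10.png

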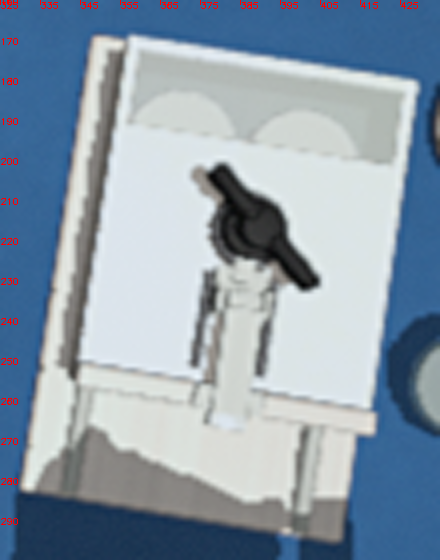

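View pics/side10.png

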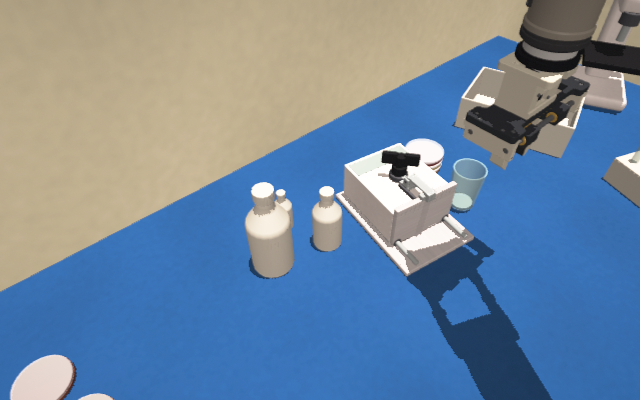

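```bash
python3 -c "
from h import *
a=np.radians(-10.2);ex=np.array([np.cos(a),np.sin(a),0]);O=np.array([572,-104,0.])
t=lambda X,Y,z:onz('top',325+X/4,160+Y/4,z)
d=t(310,283,162)-t(215,170,162);w=np.degrees(np.arctan2(d[1],d[0]));print('knob rad',np.radians(-10.2-w)%np.pi, np.linalg.norm(d))
print('door front x', np.dot(t(375,434,116)-O,ex),np.dot(t(80,388,116)-O,ex))
print(np.linalg.norm(d))
i=cv2.imread('pics/top0.png').astype(int)-cv2.imread('pics/top10.png');m=(abs(i).max(2)>40).astype(np.uint8)
n,l,s,c=cv2.connectedComponentsWithStats(m);print([list(x) for x in s[1:] if x[4]>15])"
```

```text
knob rad 2.29288469625677 69.95845047712994
door front x -42.64316184371136 -43.86567299898835
69.95845047712994
[[np.int32(373), np.int32(197), np.int32(25), np.int32(15), np.int32(224)], [np.int32(392), np.int32(219), np.int32(13), np.int32(14), np.int32(109)], [np.int32(298), np.int32(224), np.int32(222), np.int32(176), np.int32(15138)], [np.int32(414), np.int32(263), np.int32(6), np.int32(6), np.int32(29)], [np.int32(352), np.int32(349), np.int32(2), np.int32(10), np.int32(18)], [np.int32(491), np.int32(353), np.int32(96), np.int32(47), np.int32(2602)], [np.int32(593), np.int32(378), np.int32(17), np.int32(22), np.int32(181)], [np.int32(271), np.int32(383), np.int32(26), np.int32(17), np.int32(222)], [np.int32(225), np.int32(388), np.int32(38), np.int32(12), np.int32(253)]]
```

The knob reads 2.29 rad and the door front is at chamber x of about -43, so the gap is about 0. The glassware is unchanged, apart from arm shadow in the image difference. Handing in.

```bash
python3 -c "
from plant import bot;print(bot.close_job())"
```

```text
the job is handed in; nothing more can be done
None
```

The chamber is sealed and the job is handed in, at about 14.3 s of the 61 s allowed. I pushed the door onto the gasket, folded the claw down over the front of the keeper, and turned the knob clockwise past its detent using the two fingers as pegs. No verdict was reported.

- **Door:** it resisted the push with 4.7 N. In the last pictures its front face is at chamber x of about -43 to -44 mm, which is a gap of about 0 within the 2 mm calibration.
- **Claw:** I pressed it to its stop, with the fingertips at z = 130.8 mm and 12 N. The last pictures still show the hook over the keeper.
- **Knob:** the turning moment rose to 0.37 N m and then dropped to zero, which is the click. With the arm clear it measured 2.29 rad.
- **Glassware:** the bottle, jar and dishes look the same and upright in the before and after pictures. I judged this by eye, and the image differencing was partly masked by the arm and its shadow.
- **Robot:** the largest contact force I read at the end of a move was about 12 N. The arm was clear of everything at hand-in.

One measurement disagreed: the two-view fix of the raised claw missed by 6.6 mm. I used the side view's height of about 160 mm for clearance instead, and touched nothing unintended.

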